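Close the fuse bay of the craft desk's power console

TASK

The fuse bay of the sloping power console is open and its white cover plate lies on the desk. Seat the cover fully home on the console's two brass pins, flat on the sloping face, then turn the red latch all the way so that its tongue points straight across the cover's edge and locks it in. Leave the paint pot, the tape roll and the glue bottle where they stand.

Things in the scene. Friction and masses are not known exactly. Their poses are not given: they have to be found in the camera images.
- cover: Loose white plate, 80 (x) by 110 (y) by 5 mm, about 90 g, lying flat, blue grip rib up. Rib in its middle, 12 mm thick (x), 44 mm long (y), its top 38 mm above the plate's underside. Two through holes, 10 mm diameter, at x = 26, y = -42 and 42 mm. Origin: centre of the plate's underside; z points up through the rib.
- face: Fixed grey sloping face of the console, 30 degrees from level. Origin: where a seated cover's origin lies, 62 mm above the desk; a seated cover has the same axes: z the outward normal, x up the slope, y sideways. Face spans x -60 to 60, y -68 to 104 mm. Two brass pins, 6 mm diameter, 11 mm tall, tapered tips, at x = 26, y = -42 and 42 mm. Open fuse bay at x -28 to 14, y -36 to 36 mm.
- latch (a joint): Angle (rad) of the red latch about the face's normal at face x = 0, y = 78 mm. 0: tongue points at the cover (face -y), locked; grows anticlockwise seen from outside; 1.57: tongue points up the slope, free. Stops at -0.05 and 2.4. It stays where it is left.
- latch_grip (a point): Point on the latch's axis at grip height, 33 mm above the face; z is the face's normal, -y points along the tongue (turns with the latch). Red bar grip 11 mm thick, 34 mm long in line with the tongue, 12 to 44 mm above the face. Tongue 12 mm wide, reaches 38 mm from the axis, 7.5 to 12 mm above the face. A seated cover's edge is 23 mm from the axis.
- paint_pot: Green paint pot with a white lid, 56 mm diameter, 58 mm tall, origin at the centre of its underside. To be left alone.
- tape_roll: Pink tape roll lying flat, 72 mm diameter, 24 mm tall, origin at the centre of its underside. To be left alone.
- glue: White glue bottle with a blue cap, 46 mm diameter, 130 mm tall, origin at the centre of its underside. To be left alone.
Things that resemble listed ones, but are neither listed nor needed, are in the scene too. Leave any orange, purple or turquoise look-alike of the part that bears face alone.

How it is judged (in metres and radians):
On the way, in this order (a step that is already met when the one before it is completed fails the run):
1. the cover is seated flat on the face over both pins, the latch still free (x of cover in the frame of face between -0.005 and 0.005 m and y of cover in the frame of face between -0.005 and 0.005 m and z of cover in the frame of face between -0.003 and 0.003 m and angle between the z axis of cover and the z axis of face, either way round below 0.05 rad and angle between the x axis of cover and the x axis of face, either way round below 0.1 rad and value of joint latch above 0.5 rad), for 0.2 s.
2. the latch is turned over the cover's edge (x of cover in the frame of face between -0.005 and 0.005 m and y of cover in the frame of face between -0.005 and 0.005 m and z of cover in the frame of face between -0.003 and 0.003 m and angle between the z axis of cover and the z axis of face, either way round below 0.05 rad and angle between the x axis of cover and the x axis of face, either way round below 0.1 rad and value of joint latch below 0.2 rad), for 0.2 s.
At the end, for the whole second after the job is handed in: Cover at rest on the face over both pins: origins within 5 mm along x and y, 3 mm along z, plate parallel to the face within 0.05 rad and in line within 0.1 rad; latch angle below 0.2 rad; pot, tape roll and glue upright, within 30 mm of where they stood (all of step 2 and linear speed of cover below 0.02 m/s); the robot touches nothing.
It fails at once if the paint pot is shifted by more than 30 mm or tipped (distance of paint_pot from where it was at the start of the episode above 0.03 m or angle between paint_pot's own z axis and vertical above 0.5 rad).
It fails at once if the tape roll is shifted by more than 30 mm or tipped (distance of tape_roll from where it was at the start of the episode above 0.03 m or angle between tape_roll's own z axis and vertical above 0.5 rad).
It fails at once if the glue is shifted by more than 30 mm or tipped (distance of glue from where it was at the start of the episode above 0.03 m or angle between glue's own z axis and vertical above 0.5 rad).
It also fails if it takes over 61 s, if anything falls off the work surface, if the arm or the gripper's body presses on something with over 40 N, if the wrist force passes 120 N, or if a joint passes its speed limit or range.

ROBOT

A 6-joint arm with a two-finger parallel gripper is mounted at the origin on the work surface. World frame = base frame: x ahead of the robot, y to its left, z up, the work surface at z = 0. Lengths are in mm, angles in degrees, forces in N, time in s.
With the tool pointing down it reaches from about 350 to 850 mm from the base axis. Payload 8.1 kg.
Tool frame: the origin (TCP) lies between the finger pads; the fingertips stand 22 mm ahead of it and the grasp point (between the pads) lies 3 mm ahead of it; z points along the fingers, y is the line along which they close (so a half turn about z gives the same grasp; the last joint's range is limited). The gripper opens to 85 mm and grips with 20 to 120 N. Pads are 22 mm wide; open, the fingers measure 114 mm over their backs; the gripper's body (76 mm by 85 mm) begins 54 mm behind the grasp point. The pads swing forward as they close: fully open they stand 13 mm farther back than shut.
Start: joints at [-80.466, 7.471, 85.268, -0, 87.261, -4.893], TCP at [149.509, -581.079, 219.092] pointing down, gripper open.
Joint ranges: [-169.43, 169.43], [-51.17, 129.36], [1.28, 143.12], [-76.62, 256.62], [0, 156.53], [-152.29, 152.29]. Speed limits (degrees/s): [136.94, 136.94, 159.86, 180, 180, 180].

INTERFACE

Orientations are given as [roll, pitch, yaw] about the fixed x, y, z axes, in that order (R = Rz(yaw) Ry(pitch) Rx(roll)).
In Python, from bench import r, vision gives the robot as it stands.
- The arm moves only by the tool step_arm, never from a script. Its argument "targets" is a list that holds one entry, the list of rows, each a list of 6 numbers: the shift along the world's x, y, z in mm, then the turn, a rotation vector about the world's x, y, z in rad. In form: [[[x, y, z, rx, ry, rz], ...]]. A call has 1 to 12 rows; each row is the pose to reach, as a shift and turn from the pose commanded when the call began; what a row does not reach only later rows make up. A row lasts 1/12 s, in which the tool goes at most 41.7 mm and 7.16 degrees, less where a joint would pass 70% of its speed; a pose out of reach is approached as far as the arm can. A call with a gripper value outside its range is refused whole. "fingers" is the gripper's target within -1 to 1 (shut at 1, half-way at 0, fully open at -1), set as the call begins (left out, the last holds). The fingers move at their own pace and stop on an object; "newtons" is the grip in N (left out, the last holds). Time passes only in rows, so rows that repeat a pose let the fingers close. It gives the time, the measured TCP pose, the force, the opening and the grip force at its end, in the units of the state.
- r.sense(): the state, without advancing time (a new reading comes with each control period).
- vision.snapshot(name): name is "scene" or "top"; returns a dict with "img" (480x640x3 uint8, blue, green, red), "mtx" (3x3 intrinsics, pixels), "D" ([k1, k2, p1, p2, k3] as OpenCV has them; the pictures are not rectified), "eye" and "attitude" of the camera in the world. Camera axes: x right, y up, looking along -z (the intrinsics and any distortion apply to the point x, -y, -z); pixel columns grow to the right and rows downward; lengths in mm; the calibration is good to about 2 mm. A picture is of the moment at which its call begins. There is no depth.
- r.hand_in(): hands the job in; it is judged then, once.
The state is a dict: "time": time; "joint_pos": joint angles; "qd": joint speeds; "joint_efforts": joint torques, N m; "tool_pos": TCP position; "tcp_rot": TCP orientation; "ft_force": force on the tool from outside, world axes, zero at the start; "wrist_torque": the same for the moment, N m; "finger_gap": finger opening in mm; "grip_force": force on a finger pad.
Only numpy, scipy, OpenCV 4.12 (cv2) and the standard library are available. Lean on these libraries where they do the work, as an engineer would, in place of code of your own. Each camera call takes 0.05 s, during which the arm holds its last target. There are 200 camera calls.

## Working session

There is one attempt and no reset: what is moved stays moved. The work goes in short steps, Python scripts to look and compute and a tool call to move; the robot and the scene stay as the last step left them, time stands still between calls to the robot, and variables do not carry over. Pictures are saved under pics/ and viewed, at most 10 in all, crops included, and the job is handed in when it is done.

Besides the shell and the picture viewer there is one more tool, called after "Request:" as name(argument=value, ...), one argument or row to a line, values as JSON. step_arm: Moves the arm, as the interface text tells. Its arguments: {"type":"object","properties":{"targets":{"type":"array"},"fingers":{"type":"number"},"newtons":{"type":"number"}},"required":["targets"]}

```bash
mkdir -p pics; python3 - <<'E'
from bench import r,vision
import cv2,numpy as np
np.set_printoptions(suppress=True,precision=3)
for n in("scene","top"):
    s=vision.snapshot(n);cv2.imwrite(f"pics/{n}0.png",s["img"])
    print(n,s["mtx"],s["D"],s["eye"],s["attitude"])
print(r.sense())
E
```

```text
scene [[580.599   0.    317.294]
 [  0.    580.599 235.492]
 [  0.      0.      1.   ]] [-0.111  0.     0.     0.     0.   ] [1385.381 -380.927  988.552] [44.    -0.734 70.56 ]
top [[488.453   0.    322.896]
 [  0.    488.453 240.507]
 [  0.      0.      1.   ]] [-0.074  0.     0.     0.     0.   ] [457.453 -85.72  947.987] [  5.983   0.477 -91.54 ]
{'time': 0.1, 'joint_pos': array([-80.466,   7.512,  85.323,   0.001,  87.261,  -4.893]), 'qd': array([ 0.062, -0.066, -0.028,  0.077, -0.063, -0.013]), 'joint_efforts': array([  0.001, -57.095, -50.194,  -0.   ,   0.008,   0.   ]), 'tool_pos': array([ 149.429, -580.563,  218.136]), 'tcp_rot': array([-179.904,   -0.009,   14.427]), 'ft_force': array([-0.732,  0.806, -0.489]), 'wrist_torque': array([-0.014, -0.018, -0.014]), 'grip_force': 0.0, 'finger_gap': 85.52662922824072}
```

View pics/scene0.png

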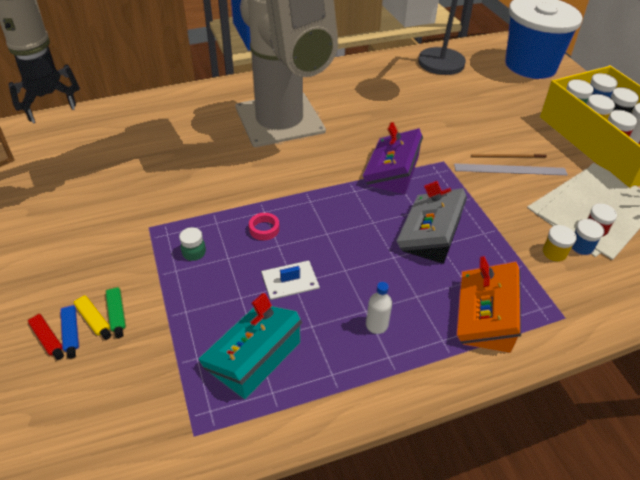

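View pics/top0.png

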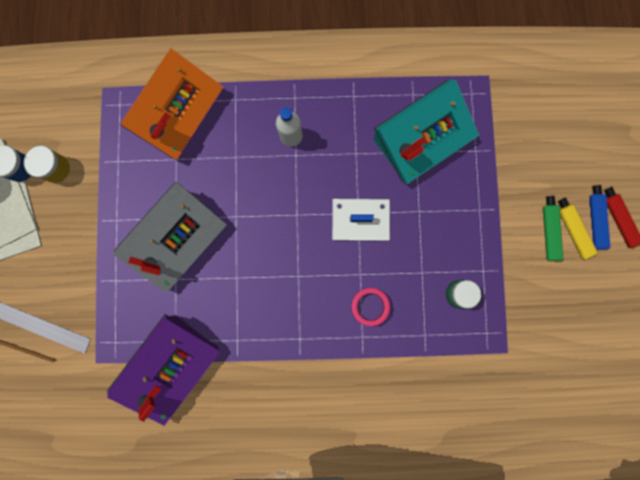

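```bash
python3 - <<'E'
import cv2,numpy as np
t=cv2.imread("pics/top0.png");s=cv2.imread("pics/scene0.png")
def c(i,x,y,w,h,k):return cv2.resize(i[y:y+h,x:x+w],(w*k,h*k),interpolation=cv2.INTER_CUBIC)
a=np.hstack([c(t,110,176,130,120,5)[:, :],])
b=c(s,390,175,80,90,6)
cv2.imwrite("pics/c1.png",a);
o=np.zeros((600,800,3),np.uint8);o[:540,:480]=b
d=c(t,325,190,75,60,4);o[:240,490:790]=d
e=c(s,255,255,70,50,4);o[300:500,490:770]=e
cv2.imwrite("pics/c2.png",o)
E
```

```text
(no output)
```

View pics/c1.png

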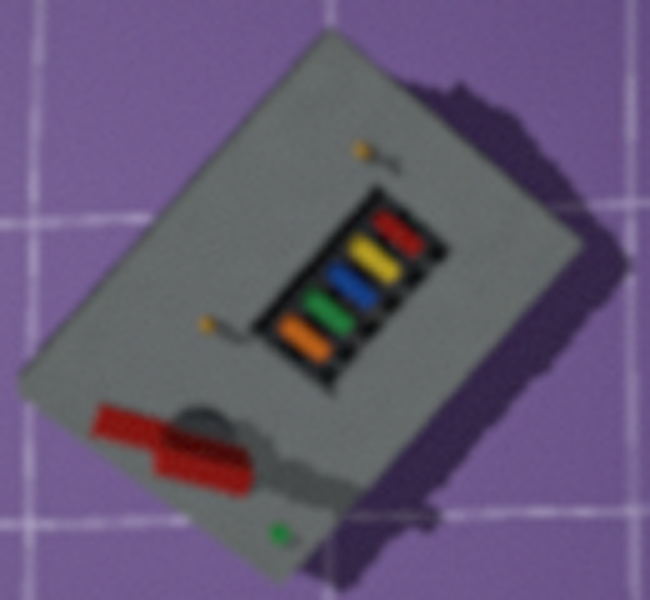

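View pics/c2.png

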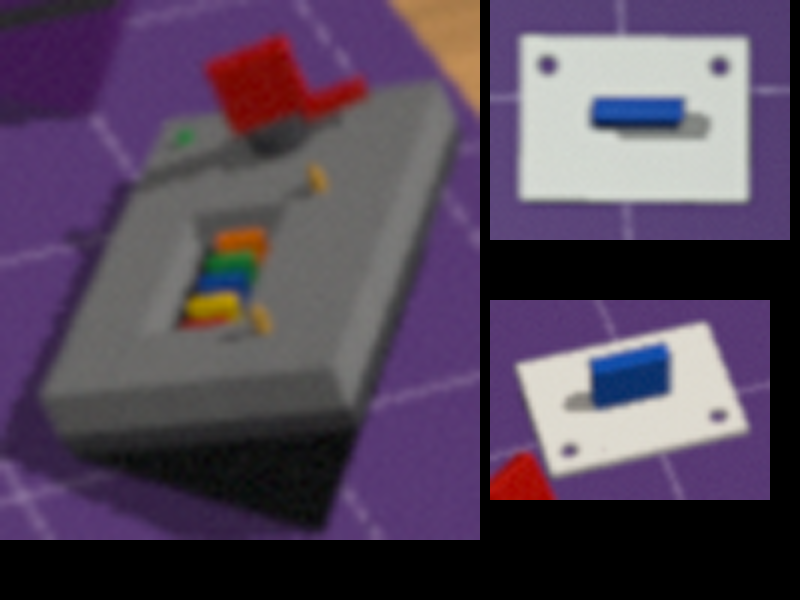

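```bash
cat > h.py <<'E'
import cv2,numpy as np
from scipy.spatial.transform import Rotation as R
from scipy.optimize import least_squares
np.set_printoptions(suppress=True,precision=2)
C={"scene":([[580.599,0,317.294],[0,580.599,235.492],[0,0,1]],[-.111,0,0,0,0],[1385.381,-380.927,988.552],[44,-.734,70.56]),
"top":([[488.453,0,322.896],[0,488.453,240.507],[0,0,1]],[-.074,0,0,0,0],[457.453,-85.72,947.987],[5.983,.477,-91.54])}
def proj(n,P):
    K,D,e,a=C[n];Rc=R.from_euler("xyz",a,degrees=True).as_matrix()
    p=(np.atleast_2d(P)-e)@Rc*[1,-1,-1]
    return cv2.projectPoints(p,np.zeros(3),np.zeros(3),np.array(K),np.array(D))[0][:,0]
def px(uv,k,ox,oy,x0=0,y0=0): # crop pixel -> image pixel
    return (np.array(uv,float)-[x0,y0]+.5)/k-.5+[ox,oy]
def Rf(yaw): return R.from_euler("xyz",[0,-30,yaw],degrees=True)
E
cat > fit.py <<'E'
from h import *
F=lambda p,P:Rf(p[2]).apply(P)+[p[0],p[1],62]
obs=[("top",px([[332,28],[22,385],[283,582],[582,243],[361,150],[207,325]],5,110,176),[[60,-68,0],[60,104,0],[-60,104,0],[-60,-68,0],[26,-42,11],[26,42,11]]),
("scene",px([[315,169],[258,309],[323,192],[267,332]],6,390,175),[[26,42,11],[26,-42,11],[26,42,0],[26,-42,0]])]
f=lambda p:np.concatenate([(proj(n,F(p,np.array(P,float)))-o) for n,o,P in obs]).ravel()
s=least_squares(f,[450,200,50],loss="soft_l1");print("face",s.x,"\n",f(s.x).reshape(-1,2))
G=lambda p,P:R.from_euler("z",p[2],degrees=True).apply(P)+[p[0],p[1],0]
obs2=[("top",px([[520,36],[749,37],[748,202],[520,201],[547,65],[719,66]],4,325,190,490),[[40,55,5],[40,-55,5],[-40,-55,5],[-40,55,5],[26,42,5],[26,-42,5]]),
("scene",px([[517,365],[710,322],[749,430],[551,476],[569,450],[718,415]],4,255,255,490,300),[[-40,-55,5],[-40,55,5],[40,55,5],[40,-55,5],[26,-42,5],[26,42,5]])]
g=lambda p:np.concatenate([(proj(n,G(p,np.array(P,float)))-o) for n,o,P in obs2]).ravel()
c=least_squares(g,[450,-150,0],loss="soft_l1");print("cover",c.x,"\n",g(c.x).reshape(-1,2))
L=lambda t,P:F(s.x,R.from_rotvec([0,0,t]).apply(P)+[0,78,0])
for t in(1.6,1.8,2,2.2,2.4):
    P=np.array([[-6,-38,12],[6,-38,12],[0,-17,44],[0,17,44]],float)
    print(t,((proj("top",L(t,P))-[110,176]+.5)*5).astype(int).tolist(),((proj("scene",L(t,P))-[390,175]+.5)*6).astype(int).tolist())
E
python3 fit.py
```

```text
face [577.   187.35  47.84] 
 [[ 0.42 -0.05]
 [-1.39  0.68]
 [-0.66 -0.42]
 [-0.3  -1.36]
 [ 0.27 -0.53]
 [ 0.06 -0.42]
 [-0.71 -0.51]
 [-0.46 -0.28]
 [-0.42 -0.68]
 [-0.23 -0.4 ]]
cover [ 597.32 -154.4    -2.08] 
 [[ 0.02 -0.42]
 [-1.12 -0.19]
 [-0.65 -0.86]
 [-0.28 -1.09]
 [-0.14 -0.57]
 [-0.21 -0.46]
 [-0.56 -0.46]
 [-1.48 -0.32]
 [-0.63 -0.95]
 [-0.26 -0.92]
 [-0.5  -0.71]
 [-0.48 -0.64]]
1.6 [[122, 368], [101, 394], [164, 440], [243, 495]] [[358, 110], [364, 92], [283, 45], [203, 60]]
1.8 [[108, 384], [92, 414], [158, 448], [248, 487]] [[363, 98], [364, 81], [284, 40], [202, 65]]
2 [[97, 403], [88, 434], [155, 457], [252, 478]] [[364, 87], [359, 72], [284, 36], [203, 69]]
2.2 [[90, 422], [88, 455], [153, 466], [253, 469]] [[362, 77], [351, 65], [282, 32], [205, 73]]
2.4 [[87, 443], [93, 475], [153, 475], [253, 460]] [[356, 69], [340, 60], [278, 29], [208, 76]]
```

Request:
step_arm(
  targets=[
    [[448, 427, -70, 0, 0, 1.283], [448, 427, -70, 0, 0, 1.283], [448, 427, -70, 0, 0, 1.283], [448, 427, -70, 0, 0, 1.283], [448, 427, -70, 0, 0, 1.283], [448, 427, -70, 0, 0, 1.283], [448, 427, -70, 0, 0, 1.283], [448, 427, -70, 0, 0, 1.283], [448, 427, -70, 0, 0, 1.283], [448, 427, -70, 0, 0, 1.283], [448, 427, -70, 0, 0, 1.283], [448, 427, -70, 0, 0, 1.283]],
  ],
  fingers=-1,
  newtons=40,
)

```text
time: 1.1
tool_pos: [510.1, -236.4, 162.4]
tcp_rot: [-180.0, -0.0, 88.1]
ft_force: [0.6, -0.8, 0.3]
finger_gap: 85.4
grip_force: 0.0
```

Request:
step_arm(
  targets=[
    [[60, 57, -9, 0, 0, 0], [60, 57, -9, 0, 0, 0], [60, 57, -9, 0, 0, 0], [60, 57, -9, 0, 0, 0], [60, 57, -9, 0, 0, 0]],
  ],
)

```text
time: 1.52
tool_pos: [568.7, -181.1, 153.2]
tcp_rot: [-179.9, 0.0, 88.0]
ft_force: [-0.6, 0.0, -1.0]
finger_gap: 85.3
grip_force: 0.0
```

Request:
step_arm(
  targets=[
    [[29, 26, -60, 0, 0, 0], [29, 26, -60, 0, 0, 0], [29, 26, -60, 0, 0, 0], [29, 26, -60, 0, 0, 0], [29, 26, -60, 0, 0, 0]],
  ],
)

```text
time: 1.93
tool_pos: [597.8, -156.8, 95.0]
tcp_rot: [180.0, 0.0, 87.9]
ft_force: [-0.0, -0.2, 0.8]
finger_gap: 85.5
grip_force: 0.0
```

```bash
python3 - <<'E'
from bench import r,vision
import cv2,numpy as np
s=r.sense();print(s["tool_pos"],s["tcp_rot"])
a=vision.snapshot("scene")["img"][215:315,235:355];b=vision.snapshot("top")["img"][170:270,310:430]
f=lambda i:cv2.resize(i,(400,333),interpolation=3)
cv2.imwrite("pics/g.png",np.hstack([f(a),f(b)]))
E
```

```text
[ 597.82122279 -156.83340544   94.97119002] [1.79967187e+02 4.07434863e-02 8.78631798e+01]
```

View pics/g.png

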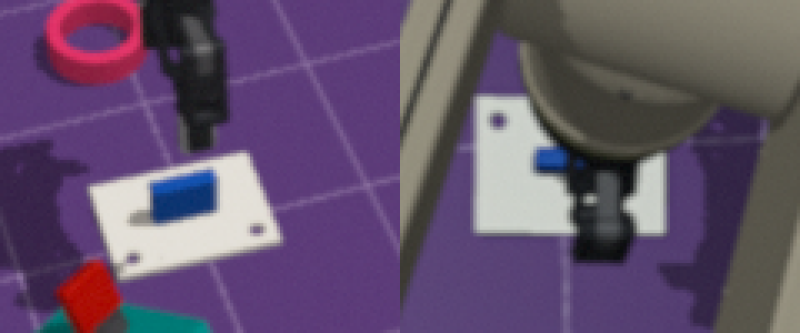

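```bash
python3 - <<'E'
from h import *
for n in C: print(n,proj(n,np.array([[640,-158,86.],[555,-157,86],[597.8,-156.8,80],[597.3,-154.4,38]])))
E
```

```text
scene [[293.17 268.49]
 [281.49 239.9 ]
 [287.63 255.81]
 [289.09 268.4 ]]
top [[364.4  188.37]
 [365.58 235.38]
 [364.34 212.13]
 [361.38 216.04]]
```

Request:
step_arm(
  targets=[
    [[-0.5, 2, -30, 0, 0, 0], [-0.5, 2, -62, 0, 0, 0], [-0.5, 2, -62, 0, 0, 0], [-0.5, 2, -62, 0, 0, 0]],
  ],
)

```text
time: 2.37
tool_pos: [596.1, -153.5, 31.4]
tcp_rot: [-179.8, -0.0, 87.9]
ft_force: [0.2, 0.7, -0.2]
finger_gap: 85.7
grip_force: 0.0
```

Request:
step_arm(
  targets=[
    [[0, 0, 0, 0, 0, 0], [0, 0, 0, 0, 0, 0], [0, 0, 0, 0, 0, 0], [0, 0, 0, 0, 0, 0], [0, 0, 0, 0, 0, 0], [0, 0, 0, 0, 0, 0], [0, 0, 0, 0, 0, 0], [0, 0, 0, 0, 0, 0], [0, 0, 0, 0, 0, 0], [0, 0, 0, 0, 0, 0]],
  ],
  fingers=1,
  newtons=40,
)

```text
time: 3.2
tool_pos: [597.6, -153.2, 31.8]
tcp_rot: [-180.0, -0.0, 87.9]
ft_force: [-0.3, -0.1, -1.2]
finger_gap: 0.3
grip_force: 0.0
```

```bash
python3 - <<'E'
from bench import r,vision
import cv2,numpy as np
s=r.sense();print(s["tool_pos"],s["tcp_rot"],s["finger_gap"],s["grip_force"])
a=vision.snapshot("scene")["img"][215:315,235:355];b=vision.snapshot("top")["img"][170:270,310:430]
f=lambda i:cv2.resize(i,(400,333),interpolation=3)
cv2.imwrite("pics/g2.png",np.hstack([f(a),f(b)]))
E
```

```text
[ 597.57917261 -153.22918968   31.79690384] [-1.79987964e+02 -2.88011689e-03  8.79397756e+01] 0.3116060164857641 0.0
```

View pics/g2.png

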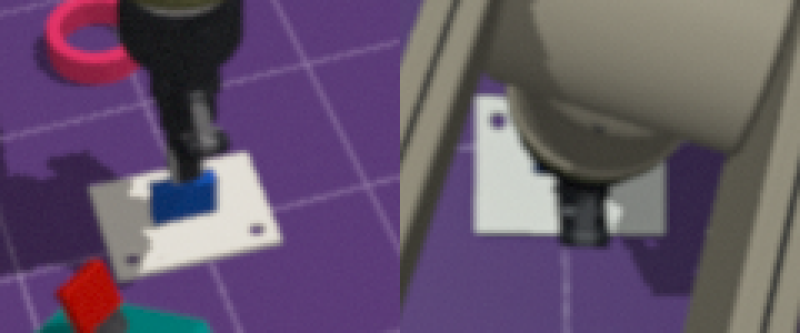

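```bash
python3 - <<'E'
from h import *
z=np.array([10,25,40,60,85,100,130,160.])
for n,o in(("scene",[235,215]),("top",[310,170])):
  for x in (597.5,550): print(n,x,np.c_[z,(proj(n,np.c_[0*z+x,0*z-153.2,z])-o+.5)*400/120-.5].tolist())
E
```

```text
scene 597.5 [[10.0, 184.26236028810357, 206.7600613127268], [25.0, 183.76648614886366, 191.9750746145948], [40.0, 183.26317695369417, 176.93015587173034], [60.0, 182.5802829864168, 156.45503092372462], [85.0, 181.70718547885704, 130.17201525379622], [100.0, 181.17266987175765, 114.02265101357379], [130.0, 180.07894034607577, 80.83697394611563], [160.0, 178.95122573986924, 46.4193531740846]]
scene 550 [[10.0, 162.9489948563748, 155.49359142927426], [25.0, 162.28975401754033, 140.62290316639456], [40.0, 161.62086292361468, 125.49908819938378], [60.0, 160.71368370654218, 104.9300557457021], [85.0, 159.55446530519785, 78.54923691541967], [100.0, 158.84513571586194, 62.35245234075196], [130.0, 157.39453127544618, 29.09958976191861], [160.0, 155.90002056627907, -5.344742959956155]]
top 597.5 [[10.0, 166.99697610333746, 161.74939569265305], [25.0, 168.74127100956127, 157.8311882771169], [40.0, 170.54205957711844, 153.78586098109966], [60.0, 173.03582730127795, 148.18344518160617], [85.0, 176.31216443804942, 140.82228778955815], [100.0, 178.3686964324616, 136.20136936237526], [130.0, 182.7029359159306, 126.46161302018604], [160.0, 187.3594090642427, 115.99630669195412]]
top 550 [[10.0, 169.8652641251309, 242.92085599656636], [25.0, 171.66709430652372, 240.28494265682576], [40.0, 173.52772795366977, 237.5628910538916], [60.0, 176.10512461259276, 233.79204485162433], [85.0, 179.49267785713545, 228.83556475152662], [100.0, 181.61980607764417, 225.72307196962765], [130.0, 186.1048402004217, 219.15990643633936], [160.0, 190.92639595651534, 212.1035394121906]]
```

Request:
step_arm(
  targets=[
    [[0, 0, 0, 0, 0, 0], [0, 0, 0, 0, 0, 0], [0, 0, 0, 0, 0, 0], [0, 0, 0, 0, 0, 0], [0, 0, 0, 0, 0, 0], [0, 0, 0, 0, 0, 0], [0, -1, -5, 0, 0, 0], [0, -1, -10, 0, 0, 0], [0, -1, -14, 0, 0, 0], [0, -1, -14, 0, 0, 0]],
  ],
  fingers=-0.2,
)

```text
time: 4.13
tool_pos: [596.5, -153.9, 16.2]
tcp_rot: [-179.9, -0.0, 87.9]
ft_force: [0.8, -0.1, 0.0]
finger_gap: 51.1
grip_force: 0.0
```

```bash
python3 - <<'E'
from bench import r,vision
import cv2,numpy as np
s=r.sense();print(s["tool_pos"],s["ft_force"],s["finger_gap"],s["grip_force"])
a=vision.snapshot("scene")["img"][215:300,250:340]
cv2.imwrite("pics/g3.png",cv2.resize(a,None,fx=7,fy=7,interpolation=3))
E
```

```text
[ 596.5368006  -153.94562588   16.17139135] [ 0.81666538 -0.11667057  0.02538892] 51.146419541403894 0.0
```

View pics/g3.png

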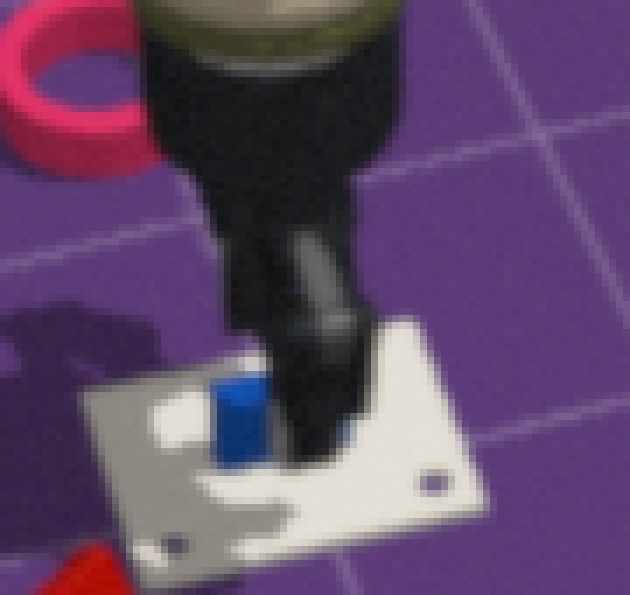

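```bash
python3 - <<'E'
from h import *
for X in(622,630):
  for z in(8,15,22,30,40): print(X,z,(proj("scene",[[X,-154.,z]])[0]-[250,215]+.5)*7-.5)
print((proj("scene",[[597.3,-154.4,38.],[597.3,-132.4,38],[597.3,-176.4,38]])-[250,215]+.5)*7-.5)
E
```

```text
622 8 [304.11 497.04]
622 15 [303.7  482.71]
622 22 [303.3  468.26]
622 30 [302.83 451.6 ]
622 40 [302.24 430.55]
630 8 [312.04 516.14]
630 15 [311.67 501.83]
630 22 [311.29 487.4 ]
630 30 [310.86 470.76]
630 40 [310.31 449.74]
[[276.64 376.83]
 [344.46 359.49]
 [208.28 394.3 ]]
```

Request:
step_arm(
  targets=[
    [[0.5, 0, -3, 0, 0, 0], [0.5, 0, -6, 0, 0, 0], [0.5, 0, -6, 0, 0, 0]],
  ],
)

```text
time: 4.43
tool_pos: [597.8, -154.1, 11.2]
tcp_rot: [-180.0, -0.0, 87.9]
ft_force: [-0.1, 0.9, -0.2]
finger_gap: 51.5
grip_force: 0.0
```

Request:
step_arm(
  targets=[
    [[0, 0, 0, 0, 0, 0], [0, 0, 0, 0, 0, 0], [0, 0, 0, 0, 0, 0], [0, 0, 0, 0, 0, 0], [0, 0, 0, 0, 0, 0], [0, 0, 0, 0, 0, 0], [0, 0, 0, 0, 0, 0], [0, 0, 0, 0, 0, 0]],
  ],
  fingers=1,
  newtons=50,
)

```text
time: 5.1
tool_pos: [598.5, -154.4, 12.3]
tcp_rot: [180.0, 0.0, 87.9]
ft_force: [-0.3, -0.8, 3.0]
finger_gap: 10.5
grip_force: 51.9
```

```bash
python3 - <<'E'
from h import *
np.set_printoptions(suppress=True,precision=4)
Q=Rf(47.84)*R.from_euler("z",2.08,degrees=True)
print(Q.as_rotvec(),np.degrees(Q.magnitude()))
T0=np.array([598.3,-154.4,11.7]);n=Rf(47.84).apply([0,0,1]);O=np.array([577,187.35,62])
for d in(0,12,20,70):print(d,O+n*(11.7+d)-T0)
E
```

```text
[ 0.21   -0.4977  0.8508] 57.741561293313104
0 [-25.2265 337.4136  60.4325]
12 [-29.2538 332.9659  70.8248]
20 [-31.9386 330.0008  77.753 ]
70 [-48.7187 311.469  121.0543]
```

Request:
step_arm(
  targets=[
    [[0, 0, 20, 0, 0, 0], [0, 0, 50, 0, 0, 0], [0, 0, 85, 0, 0, 0], [0, 0, 120, 0, 0, 0], [0, 0, 140, 0, 0, 0], [0, 0, 140, 0, 0, 0]],
  ],
)

```text
time: 5.6
tool_pos: [601.3, -155.4, 158.5]
tcp_rot: [179.5, 0.2, 87.9]
ft_force: [0.9, 0.1, 0.3]
finger_gap: 10.7
grip_force: 51.4
```

Request:
step_arm(
  targets=[
    [[-10, 40, 0, 0.02, -0.05, 0.085], [-20, 80, 0, 0.04, -0.1, 0.17], [-30, 120, 0, 0.07, -0.166, 0.284], [-38, 160, 0, 0.1, -0.232, 0.397], [-42, 200, 0, 0.126, -0.3, 0.51], [-46, 240, 0, 0.154, -0.365, 0.624], [-48, 270, -8, 0.182, -0.43, 0.737], [-49, 295, -14, 0.21, -0.498, 0.851], [-49, 311, -19, 0.21, -0.498, 0.851], [-49, 311, -19, 0.21, -0.498, 0.851], [-49, 311, -19, 0.21, -0.498, 0.851], [-49, 311, -19, 0.21, -0.498, 0.851]],
  ],
)

```text
time: 6.6
tool_pos: [549.1, 156.1, 132.6]
tcp_rot: [150.1, -0.0, 137.8]
ft_force: [0.2, -0.3, -0.9]
finger_gap: 10.5
grip_force: 51.4
```

Request:
step_arm(
  targets=[
    [[0, 0, 0, 0, 0, 0], [0, 0, 0, 0, 0, 0], [0, 0, 0, 0, 0, 0]],
  ],
)

```text
time: 6.85
tool_pos: [549.8, 156.2, 133.5]
tcp_rot: [150.0, 0.1, 137.8]
ft_force: [0.6, -0.2, -0.7]
finger_gap: 10.7
grip_force: 51.4
```

```bash
python3 - <<'E'
from bench import r,vision
from h import *
s=r.sense();print(s["tool_pos"],s["tcp_rot"],s["joint_pos"],s["finger_gap"])
Rt=R.from_euler("xyz",s["tcp_rot"],degrees=True)
print("tool z",Rt.apply([0,0,1]),"want",-Rf(47.84).apply([0,0,1]), "tool y",Rt.apply([0,1,0]),"face x",Rf(47.84).apply([1,0,0]))
a=vision.snapshot("scene")["img"][150:270,360:500];b=vision.snapshot("top")["img"][165:305,100:260]
cv2.imwrite("pics/p1.png",np.hstack([cv2.resize(a,None,fx=3,fy=3,interpolation=3)[:360],cv2.resize(b,(411,360),interpolation=3)])[:, :800])
cv2.imwrite("pics/p1s.png",cv2.resize(a,None,fx=5,fy=5,interpolation=3)); cv2.imwrite("pics/p1t.png",b)
# predicted cover corners (case A)
Rc=Rt*R.from_euler("xyz",[180,0,90],degrees=True).inv()
P=np.array([[40,55,5],[40,-55,5],[-40,-55,5],[-40,55,5],[26,42,5],[26,-42,5],[0,22,38],[0,-22,38]],float)
for h,dz in((11.7,0),(38.7,27)):
  W=Rc.apply(P-[0,0,h])+s["tool_pos"]+[0,0,dz]
  print((proj("scene",W)-[360,150]+.5).round(1).tolist())
E
```

```text
[549.76 156.18 133.47] [149.97   0.05 137.81] [ -4.7  -14.67 121.06  28.04  57.51 -64.44] 10.714361608655627
tool z [ 0.34  0.37 -0.87] want [ 0.34  0.37 -0.87] tool y [0.58 0.64 0.5 ] face x [0.58 0.64 0.5 ]
[[79.0, 26.4], [66.3, 56.8], [33.4, 61.5], [47.5, 31.7], [71.9, 30.7], [62.0, 53.9], [53.7, 26.1], [48.2, 38.0]]
[[85.1, 26.7], [72.6, 57.3], [39.4, 62.0], [53.3, 32.1], [77.9, 31.1], [68.2, 54.4], [59.8, 26.5], [54.3, 38.5]]
```

View pics/p1s.png

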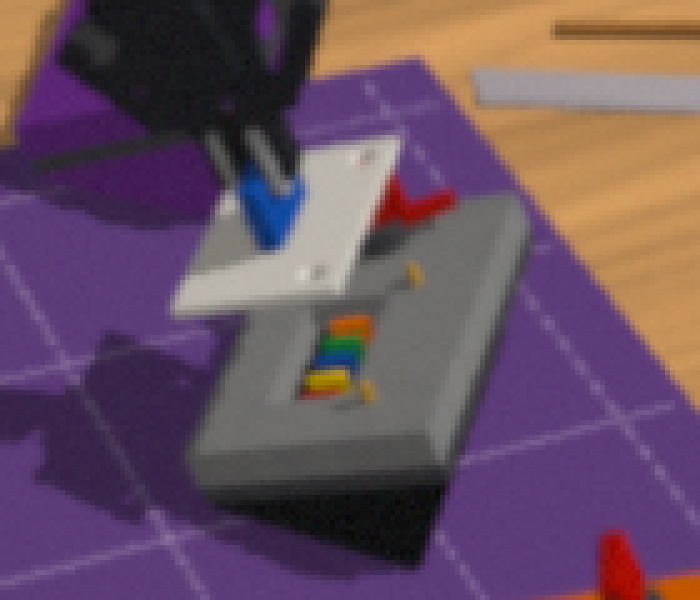

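Request:
step_arm(
  targets=[
    [[6, 7, -16, 0, 0, 0], [12, 13.5, -32, 0, 0, 0], [18, 20, -49, 0, 0, 0], [18, 20, -49, 0, 0, 0], [18, 20, -49, 0, 0, 0], [18, 20, -49, 0, 0, 0]],
  ],
)

```text
time: 7.45
tool_pos: [567.4, 176.6, 84.6]
tcp_rot: [150.0, 0.0, 137.9]
ft_force: [0.8, 0.6, -1.4]
finger_gap: 10.5
grip_force: 51.3
```

```bash
cat > st.py <<'E'
from bench import r
from h import *
s=r.sense();n=Rf(47.84).apply([0,0,1])
print(s["tool_pos"],s["tcp_rot"],s["ft_force"],s["finger_gap"],"in face:",Rf(47.84).inv().apply(s["tool_pos"]-[577,187.35,62])-[0,0,11.7],"f face",Rf(47.84).inv().apply(s["ft_force"]),s["time"])
E
python3 st.py; python3 - <<'E'
from bench import vision
import cv2
a=vision.snapshot("scene")["img"][170:260,380:480]
cv2.imwrite("pics/p2.png",cv2.resize(a,None,fx=6,fy=6,interpolation=3))
E
```

```text
[567.37 176.58  84.57] [149.97   0.03 137.87] [ 0.77  0.58 -1.44] 10.461042280998612 in face: [-1.22 -0.09 15.07] f face [ 0.1  -0.18 -1.73] 7.45
```

View pics/p2.png

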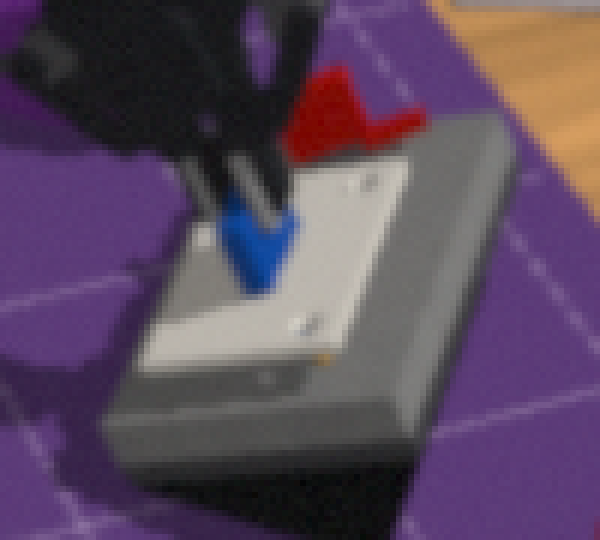

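Request:
step_arm(
  targets=[
    [[0.35, 1.4, 0.75, 0, 0, 0], [1.0, 2.1, -1.0, 0, 0, 0], [1.7, 2.9, -2.7, 0, 0, 0], [2.4, 3.6, -4.4, 0, 0, 0], [3.0, 4.4, -6.2, 0, 0, 0], [3.0, 4.4, -6.2, 0, 0, 0], [3.0, 4.4, -6.2, 0, 0, 0]],
  ],
)

```text
time: 8.08
tool_pos: [569.9, 181.2, 77.3]
tcp_rot: [150.0, -0.0, 137.9]
ft_force: [0.3, 0.3, -0.5]
finger_gap: 10.8
grip_force: 51.3
```

```bash
python3 st.py
```

```text
[569.9  181.18  77.32] [150.01  -0.01 137.87] [ 0.34  0.31 -0.54] 10.829973952162389 in face: [-0.43  1.13  6.24] f face [ 0.13 -0.04 -0.7 ] 8.0833
```

Request:
step_arm(
  targets=[
    [[0.7, 0.7, -1.7, 0, 0, 0], [1.3, 1.5, -3.5, 0, 0, 0], [2.0, 2.2, -5.2, 0, 0, 0], [2.3, 2.6, -6.1, 0, 0, 0], [2.3, 2.6, -6.1, 0, 0, 0]],
  ],
)

```text
time: 8.5
tool_pos: [572.0, 183.1, 73.2]
tcp_rot: [150.1, 0.0, 138.0]
ft_force: [-31.5, -17.0, 31.3]
finger_gap: 10.4
grip_force: 57.4
```

```bash
python3 st.py
```

```text
[572.02 183.11  73.24] [150.05   0.02 137.99] [-31.46 -16.99  31.33] 10.382196096653292 in face: [0.   0.84 1.28] f face [-13.53  11.91  43.99] 8.5
```

Request:
step_arm(
  targets=[
    [[-0.8, -0.1, -0.3, 0, 0, 0], [-0.8, -0.1, -0.3, 0, 0, 0], [-0.8, -0.1, -0.3, 0, 0, 0]],
  ],
)

```text
time: 8.75
tool_pos: [572.0, 183.1, 73.2]
tcp_rot: [150.0, 0.1, 137.9]
ft_force: [-23.6, -13.3, 25.8]
finger_gap: 10.2
grip_force: 56.2
```

```bash
python3 st.py; python3 - <<'E'
from bench import vision
import cv2
a=vision.snapshot("scene")["img"][165:255,385:475]
cv2.imwrite("pics/p3.png",cv2.resize(a,None,fx=6.6,fy=6.6,interpolation=3))
E
```

```text
[572.   183.07  73.24] [149.97   0.08 137.93] [-23.59 -13.3   25.85] 10.199179405539263 in face: [-0.03  0.84  1.3 ] f face [-9.32  8.56 35.23] 8.75
```

View pics/p3.png

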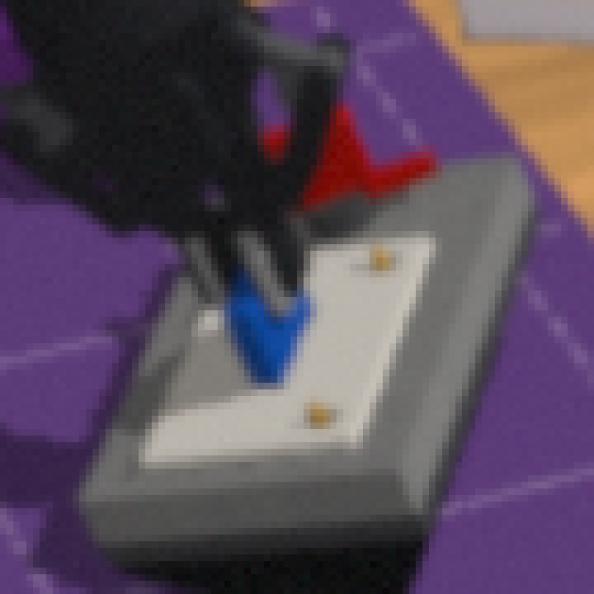

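Request:
step_arm(
  targets=[
    [[0, 0, 0, 0, 0, 0], [0, 0, 0, 0, 0, 0], [0, 0, 0, 0, 0, 0], [0, 0, 0, 0, 0, 0], [0, 0, 0, 0, 0, 0]],
  ],
  fingers=0.1,
)

```text
time: 9.22
tool_pos: [571.6, 183.7, 71.1]
tcp_rot: [150.0, 0.0, 137.9]
ft_force: [0.4, 0.2, -0.4]
finger_gap: 38.6
grip_force: 0.0
```

```bash
python3 st.py
```

```text
[571.59 183.71  71.07] [149.99   0.01 137.87] [ 0.38  0.18 -0.38] 38.584283281781744 in face: [-0.94  1.57 -0.68] f face [ 0.15 -0.16 -0.53] 9.2167
```

Request:
step_arm(
  targets=[
    [[-7, -8, 18, 0, 0, 0], [-14, -16, 36, 0, 0, 0], [-20, -22, 51.6, 0, 0, 0], [-27, -16, 51.6, 0.05, 0.055, -0.128], [-34, -9, 51.6, 0.095, 0.105, -0.246], [-42, -2, 51.6, 0.142, 0.157, -0.366], [-50, 6, 51.6, 0.189, 0.209, -0.487], [-58, 14, 51.6, 0.236, 0.26, -0.608], [-66, 22, 51.6, 0.283, 0.312, -0.729], [-72, 28, 51.6, 0.33, 0.364, -0.85], [-76.5, 30.5, 51.6, 0.377, 0.416, -0.971], [-76.5, 30.5, 51.6, 0.423, 0.467, -1.091]],
  ],
)

```text
time: 10.22
tool_pos: [494.1, 214.9, 122.5]
tcp_rot: [166.2, -26.9, 76.4]
ft_force: [-0.5, 0.6, -0.7]
finger_gap: 38.3
grip_force: 0.0
```

```bash
cat > st2.py <<'E'
from st import *
Rt=R.from_euler("xyz",s["tcp_rot"],degrees=True)
y=Rf(47.84).inv().apply(Rt.apply([0,1,0]));z=Rf(47.84).inv().apply(Rt.apply([0,0,1]))
print("latch ang of tool (deg)",np.degrees(np.arctan2(y[1],y[0])),"toolz",z,"tcp face",Rf(47.84).inv().apply(s["tool_pos"]-[577,187.35,62]),s["joint_pos"])
E
python3 st2.py; python3 - <<'E'
# latch angle from the first scene pic and cover check by brass/white
from h import *
E
```

```text
[494.12 214.88 122.5 ] [166.21 -26.91  76.44] [-0.54  0.55 -0.69] 38.330715668485865 in face: [-0.25 79.92 58.31] f face [-0.31  0.77 -0.62] 10.2167
latch ang of tool (deg) -64.73473458232478 toolz [-0.  0. -1.] tcp face [-0.25 79.92 70.01] [  3.67 -23.   128.68  25.35  54.65   9.31]
```

Request:
step_arm(
  targets=[
    [[0.8, -0.7, 0, 0, 0, 0], [0.8, -0.7, 0, 0, 0, 0], [5, 4, -12, 0, 0, 0], [10, 9, -24, 0, 0, 0], [14, 14, -35, 0, 0, 0], [19.3, 19.7, -47.6, 0, 0, 0], [19.3, 19.7, -47.6, 0, 0, 0], [19.3, 19.7, -47.6, 0, 0, 0], [19.3, 19.7, -47.6, 0, 0, 0]],
  ],
)

```text
time: 10.97
tool_pos: [514.5, 233.7, 75.7]
tcp_rot: [165.9, -26.8, 76.9]
ft_force: [0.9, -0.4, -0.1]
finger_gap: 38.7
grip_force: 0.0
```

```bash
python3 st2.py
```

```text
[514.53 233.66  75.69] [165.94 -26.8   76.89] [ 0.92 -0.41 -0.1 ] 38.6509444809723 in face: [ 0.26 77.39  3.96] f face [ 0.23 -0.96 -0.25] 10.9667
latch ang of tool (deg) -64.31487840692337 toolz [ 0.  0. -1.] tcp face [ 0.26 77.39 15.66] [  6.23 -13.91 127.07  27.11  46.82   7.44]
```

Request:
step_arm(
  targets=[
    [[-0.3, 0.6, 0, 0.04, 0.045, -0.105], [-0.3, 0.6, 0, 0.04, 0.045, -0.105], [-0.3, 0.6, 0, 0.04, 0.045, -0.105], [-0.3, 0.6, 0, 0.04, 0.045, -0.105], [-0.3, 0.6, 0, 0.04, 0.045, -0.105], [-0.3, 0.6, 0, 0.04, 0.045, -0.105], [-0.3, 0.6, 0, 0.04, 0.045, -0.105], [-0.3, 0.6, 0, 0.04, 0.045, -0.105]],
  ],
  fingers=1,
  newtons=40,
)

```text
time: 11.63
tool_pos: [513.3, 235.1, 76.4]
tcp_rot: [169.5, -28.3, 69.5]
ft_force: [-13.5, -1.4, 13.1]
finger_gap: 10.0
grip_force: 41.8
```

```bash
python3 st2.py
```

```text
[513.31 235.1   76.44] [169.47 -28.26  69.48] [-13.54  -1.35  13.11] 10.022069258044052 in face: [ 0.85 79.26  4.48] f face [-2.18  9.13 16.4 ] 11.6333
latch ang of tool (deg) -71.04198316857064 toolz [ 0.  0. -1.] tcp face [ 0.85 79.26 16.18] [  6.39 -14.07 127.1   27.05  46.95  14.39]
```

Request:
step_arm(
  targets=[
    [[-0.2, -0.2, 0.5, 0.039, 0.043, -0.101], [-0.2, -0.2, 0.5, 0.079, 0.087, -0.203], [-0.2, -0.2, 0.5, 0.118, 0.13, -0.304], [-0.2, -0.2, 0.5, 0.157, 0.174, -0.405], [-0.2, -0.2, 0.5, 0.197, 0.217, -0.507], [-0.2, -0.2, 0.5, 0.236, 0.26, -0.608], [-0.2, -0.2, 0.5, 0.275, 0.304, -0.709], [-0.2, -0.2, 0.5, 0.314, 0.347, -0.81], [-0.2, -0.2, 0.5, 0.354, 0.391, -0.912], [-0.2, -0.2, 0.5, 0.354, 0.391, -0.912]],
  ],
)

```text
time: 12.47
tool_pos: [514.2, 233.7, 76.3]
tcp_rot: [-159.0, -21.9, 1.9]
ft_force: [-0.6, -2.9, -0.2]
finger_gap: 10.1
grip_force: 40.4
```

```bash
python3 st2.py
```

```text
[514.17 233.7   76.29] [-158.96  -21.9     1.93] [-0.61 -2.93 -0.16] 10.10356663116065 in face: [ 0.38 77.69  4.58] f face [-2.32 -1.52  1.15] 12.4667
latch ang of tool (deg) -131.7904133999905 toolz [ 0. -0. -1.] tcp face [ 0.38 77.69 16.28] [  6.26 -14.05 127.1   27.02  46.88  75.04]
```

Request:
step_arm(
  targets=[
    [[0, 0, 0, 0.039, 0.043, -0.101], [0, 0, 0, 0.079, 0.087, -0.203], [0, 0, 0, 0.118, 0.13, -0.304], [0, 0, 0, 0.157, 0.174, -0.405], [0, 0, 0, 0.197, 0.217, -0.507], [0, 0, 0, 0.236, 0.26, -0.608], [0, 0, 0, 0.275, 0.304, -0.709], [0, 0, 0, 0.285, 0.315, -0.735], [0, 0, 0, 0.285, 0.315, -0.735], [0, 0, 0, 0.285, 0.315, -0.735], [0, 0, 0, 0.285, 0.315, -0.735]],
  ],
)

```text
time: 13.38
tool_pos: [513.8, 232.6, 75.6]
tcp_rot: [-150.1, -0.1, -42.1]
ft_force: [-6.2, -12.2, 4.2]
finger_gap: 9.7
grip_force: 41.6
```

```bash
python3 st2.py
```

```text
[513.79 232.58  75.57] [-150.09   -0.08  -42.08] [ -6.24 -12.23   4.2 ] 9.686587835396658 in face: [-0.92 77.21  4.51] f face [-9.37 -3.58 10.26] 13.3833
latch ang of tool (deg) -179.88643353655613 toolz [-0. -0. -1.] tcp face [-0.92 77.21 16.21] [  6.17 -14.05 127.15  26.96  46.92 123.08]
```

Request:
step_arm(
  targets=[
    [[0, 0, 0, 0, 0, 0], [0, 0, 0, 0, 0, 0], [0, 0, 0, 0, 0, 0], [0, 0, 0, 0, 0, 0], [0, 0, 0, 0, 0, 0], [-7, -8, 18, 0, 0, 0], [-14, -16, 36, 0, 0, 0], [-21, -23, 54, 0, 0, 0], [-30, -33, 80, 0, 0, 0], [-50, -50, 120, 0, 0, 0], [-80, -50, 150, 0, 0, 0], [-80, -50, 150, 0, 0, 0]],
  ],
  fingers=0.1,
)

```text
time: 14.38
tool_pos: [434.5, 184.0, 234.3]
tcp_rot: [-149.5, -0.3, -42.4]
ft_force: [0.7, 0.6, 0.7]
finger_gap: 38.6
grip_force: 0.0
```

```bash
python3 st.py; python3 - <<'E'
from bench import vision
from h import *
im=vision.snapshot("scene")["img"].astype(int);cv2.imwrite("pics/end.png",im)
F=lambda P:Rf(47.84).apply(P)+[577,187.35,62]
P=np.array([[0,78-k,12.] for k in(20,25,30,34,37,42,46)]+[[-20,45,5],[30,0,5],[-35,-45,5],[-45,0,0],[26,42,8],[26,-42,8]],float)
for q,u in zip(P,proj("scene",F(P))): x,y=(u+.5).round().astype(int);print(q,(x,y),im[y,x])
w=((im.min(2)>110)&(im.max(2)-im.min(2)<40)).astype(np.uint8);w[:170]=0;w[262:]=0;w[:,:385]=0;w[:,475:]=0
k,l,st,c=cv2.connectedComponentsWithStats(w);i=1+st[1:,4].argmax();print(cv2.minAreaRect(np.argwhere(l==i)[:,::-1].astype(np.float32)),st[i])
print("pred corners",proj("scene",F(np.array([[40,55,5],[40,-55,5],[-40,-55,5],[-40,55,5.]]))).tolist())
E
```

```text
[434.54 184.   234.34] [-149.51   -0.29  -42.41] [0.7  0.63 0.68] 38.60663619836184 in face: [  1.21 103.35 186.6 ] f face [ 1.15 -0.1   0.12] 14.3833
[ 0. 58. 12.] (np.int64(433), np.int64(200)) [  0   6 144]
[ 0. 53. 12.] (np.int64(433), np.int64(201)) [  1  10 148]
[ 0. 48. 12.] (np.int64(432), np.int64(202)) [  3  12 146]
[ 0. 44. 12.] (np.int64(432), np.int64(203)) [ 12  19 144]
[ 0. 41. 12.] (np.int64(431), np.int64(204)) [ 29  27 124]
[ 0. 36. 12.] (np.int64(431), np.int64(205)) [ 59  57 112]
[ 0. 32. 12.] (np.int64(430), np.int64(207)) [153 107  94]
[-20.  45.   5.] (np.int64(425), np.int64(206)) [162  74  14]
[30.  0.  5.] (np.int64(440), np.int64(216)) [174 182 187]
[-35. -45.   5.] (np.int64(409), np.int64(232)) [172 180 185]
[-45.   0.   0.] (np.int64(411), np.int64(221)) [94 97 99]
[26. 42.  8.] (np.int64(442), np.int64(204)) [ 72 125 157]
[ 26. -42.   8.] (np.int64(433), np.int64(227)) [ 73 130 161]
((428.5000305175781, 218.0), (32.51227569580078, 49.098819732666016), 82.40535736083984) [406 199  46  37 852]
pred corners [[449.1719999890486, 199.97321072661885], [437.3887167959127, 231.00825069436425], [405.0201672373804, 234.66560008963674], [418.1664453749969, 204.40901301623663]][ WARN:0@1.090] global loadsave.cpp:1063 imwrite_ Unsupported depth image for selected encoder is fallbacked to CV_8U.
```

```bash
python3 -c "
from bench import r
print(r.hand_in())"
```

```text
the job is handed in; nothing more can be done
None
```

I seated the cover on both pins and turned the latch to about 0° over its edge, leaving the pot, tape roll and glue untouched. The job is handed in; no verdict came back, but a last camera check had the pins through the cover and the tongue across its edge.

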